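# Put the binder's weights back in order of size

## Task

The book covers are dry: take the four black knobbed iron weights off their pressing boards and stand them upright on the red felt pads of the oak rack, one in the middle of each pad, in order of size along the row, with the largest at the end nearest the wooden screw press. Set each weight down, do not drop it, and do not shift or tip the jar of paste.

Things in the scene. Friction and masses are not known exactly. Their poses are not given: they have to be found in the camera images.
- weight_small: black cast-iron weight, the smallest of the four: octagonal block 38 mm across the corners, 16 mm high; above its centre, on a narrower waist, a round knob 22 mm in diameter, upright-sided from 32 to 46 mm above the underside, top at 51 mm. About 0.17 kg. Origin: centre of underside, z up. Starts upright on a fixed plywood board (108 x 88 mm, top 23 mm above the table)
- weight_medium: black cast-iron weight, the second smallest of the four: octagonal block 48 mm across the corners, 22 mm high; above its centre, on a narrower waist, a round knob 24 mm in diameter, upright-sided from 38 to 52 mm above the underside, top at 57 mm. About 0.32 kg. Origin: centre of underside, z up. Starts upright on a fixed plywood board (108 x 88 mm, top 23 mm above the table)
- weight_large: black cast-iron weight, the second largest of the four: octagonal block 58 mm across the corners, 28 mm high; above its centre, on a narrower waist, a round knob 26 mm in diameter, upright-sided from 44 to 58 mm above the underside, top at 63 mm. About 0.56 kg. Origin: centre of underside, z up. Starts upright on a fixed plywood board (108 x 88 mm, top 23 mm above the table)
- weight_largest: black cast-iron weight, the largest of the four: octagonal block 68 mm across the corners, 34 mm high; above its centre, on a narrower waist, a round knob 28 mm in diameter, upright-sided from 50 to 64 mm above the underside, top at 69 mm. About 0.86 kg. Origin: centre of underside, z up. Starts upright on a fixed plywood board (108 x 88 mm, top 23 mm above the table)
- pad_a: red felt pad, 76 mm diameter, 2 mm thick, fixed on the oak rack: the end pad on the robot's left (+y). Origin: centre of its underside (18 mm above the table; top at 20 mm). The pads lie 90 mm apart in a straight row along their y axis. The rack's back fence, 32 mm above the table, stands 46 mm to +x of the pad centres; end caps, 28 mm above the table, 45 mm beyond the end pads' centres
- pad_b: red felt pad, 76 mm diameter, 2 mm thick, fixed on the oak rack: second from the robot's left. Origin: centre of its underside (18 mm above the table; top at 20 mm). The pads lie 90 mm apart in a straight row along their y axis. The rack's back fence, 32 mm above the table, stands 46 mm to +x of the pad centres; end caps, 28 mm above the table, 45 mm beyond the end pads' centres
- pad_c: red felt pad, 76 mm diameter, 2 mm thick, fixed on the oak rack: third from the robot's left. Origin: centre of its underside (18 mm above the table; top at 20 mm). The pads lie 90 mm apart in a straight row along their y axis. The rack's back fence, 32 mm above the table, stands 46 mm to +x of the pad centres; end caps, 28 mm above the table, 45 mm beyond the end pads' centres
- pad_d: red felt pad, 76 mm diameter, 2 mm thick, fixed on the oak rack: the end pad on the robot's right (-y). Origin: centre of its underside (18 mm above the table; top at 20 mm). The pads lie 90 mm apart in a straight row along their y axis. The rack's back fence, 32 mm above the table, stands 46 mm to +x of the pad centres; end caps, 28 mm above the table, 45 mm beyond the end pads' centres
- screw_press: fixed wooden finishing press: two pale beech cheeks 300 mm long in x joined by two wooden screws, a brown book nipped between, about 130 mm high and 220 mm wide in y; it stands on the table to the robot's left or to its right, beyond one end of the rack. Origin: centre of its underside
- paste_jar: open glass jar of white paste, 68 mm in diameter, 78 mm high, about 0.35 kg, loose on the table beside one end of the rack. Origin: centre of its underside; z up

How it is judged:
By the outcome, as a careful person would: the job done as asked, in the order asked, and still so for the second after the job is handed in, with the robot touching nothing.
It also fails if it takes over 96 s, if anything falls off the work surface, if the arm or the gripper's body presses on something with over 40 N, if the wrist force passes 120 N, or if a joint passes its speed limit or range.

## Robot

A 6-joint arm with a two-finger parallel gripper is mounted at the origin on the work surface. World frame = base frame: x ahead of the robot, y to its left, z up, the work surface at z = 0. Lengths are in mm, angles in rad, forces in N, time in s.
With the tool pointing down it reaches from about 275 to 875 mm from the base axis. Payload 12.5 kg.
Tool frame: the origin (TCP) lies at the very end of the fingers, on their centre line; the grasp point (between the pads) lies 19 mm behind it; z points along the fingers, y is the direction in which the jaws open and shut (so a half turn about z gives the same grasp; the last joint's range is limited). The gripper opens to 85 mm and grips with 20 to 120 N. Pads are 22 mm wide; open, the fingers measure 114 mm over their backs; the gripper's body (76 mm by 85 mm) begins 54 mm behind the grasp point. The pads swing forward as they close: fully open they stand 13 mm farther back than shut.
Start: joints at [1.234, 0.351, 1.652, -0, 1.139, -0.085], TCP at [137, 532.65, 231.29] pointing down, gripper open.
Joint ranges: [-2.75, 2.75], [-0.79, 2.1], [0.01, 2.65], [-1.57, 4.71], [0.07, 3.14], [-2.87, 2.87]. Speed limits (rad/s): [2.22, 2.22, 2.79, 3.14, 3.14, 3.14].

## Interface

Orientations are given as a 3x3 rotation matrix whose columns are the frame's x, y, z axes.
In Python, from bench import bot gives the robot as it stands. The module is installed in compiled form; this text tells all that it offers.
- The arm moves only by the tool carry_out, never from a script. Its argument "motion" is a list of rows, each a list of 5 numbers: the shift along the tool's x, y, z in cm, then the turn about the tool's z in rad, then the opening in per cent of the stroke, from 0 (shut) to 100 (fully open). In form: [[dx, dy, dz, yaw, hand], ...]. A call has 1 to 12 rows; each row is the pose to reach, as a shift and turn from the pose measured when the call began, along the tool's axes at that moment; what a row does not reach only later rows make up. A row lasts 1/12 s, in which the tool goes at most 41.7 mm and 7.16 degrees, less where a joint would pass 70% of its speed; a pose out of reach is approached as far as the arm can. A call with a gripper value outside its range is refused whole. The fingers move at their own pace and stop on an object; "newtons" is the grip in N (left out, the last holds). Time passes only in rows, so rows that repeat a pose let the fingers close. It gives the time, the measured TCP pose, the force and the opening at its end, in the units of the state.
- bot.read_state(): the state, without advancing time (a new reading comes with each control period).
- bot.camera(name): name is "scene" or "side" or "wrist"; returns a dict with "image" (480x640x3 uint8, red, green, blue), "depth" (480x640 float32, mm along the optical axis (not along the pixel's ray), 0 where there is no reading), "intrinsics" (3x3 intrinsics, pixels), "R" (3x3) and "t" (3): a world point X has camera coordinates R X + t; the wrist camera has in their place "hand_eye" (4x4, takes a point from camera to tool coordinates, whose origin is the TCP and whose axes are the flange's). Camera axes: x right, y down, z forward; pixel columns grow to the right and rows downward; lengths in mm; the calibration is good to about 2 mm. A picture is of the moment at which its call begins: read the wrist's pose just before it.
- bot.close_job(): hands the job in, once; it reports no verdict.
The state is a dict: "time_s": time; "joint_positions": joint angles; "qvel": joint speeds; "effort": joint torques, N m; "tcp_pos": TCP position; "eef_rot": TCP orientation; "wrist_force": force on the tool from outside, world axes, zero at the start; "torque": the same for the moment, N m; "width": opening from 0.0 (shut) to 1.0 (fully open).
Only numpy, scipy, OpenCV 4.12 (cv2) and the standard library are available. Lean on these libraries where they do the work, as an engineer would, in place of code of your own. Each camera call takes 0.05 s, during which the arm holds its last target. There are 200 camera calls.

## Working session

There is one attempt and no reset: what is moved stays moved. The work goes in short steps, Python scripts to look and compute and a tool call to move; the robot and the scene stay as the last step left them, time stands still between calls to the robot, and variables do not carry over. Pictures are saved under pics/ and viewed, about 12 in all and at most 16, crops included, and the job is handed in when it is done.

Besides the shell and the picture viewer there is one more tool, called after ">>>" in YAML: its name, and indented under it one key for each argument. carry_out: Moves the arm, as the interface text tells. Its arguments: {"type":"object","properties":{"motion":{"type":"array"},"newtons":{"type":"number"}},"required":["motion"]}

```bash
mkdir -p pics
python3 - <<'E'
from bench import bot
import cv2,numpy as np
s=bot.read_state();print({k:np.round(v,3).tolist() for k,v in s.items()})
for n in("scene","side"):
    c=bot.camera(n);cv2.imwrite(f"pics/{n}0.png",c["image"][:,:,::-1]);np.savez(f"{n}0.npz",**c)
    print(n,c["intrinsics"].tolist(),(-c["R"].T@c["t"]).round().tolist())
E
```

```text
{'time_s': 0.0, 'joint_positions': [1.234, 0.351, 1.652, 0.0, 1.139, -0.085], 'qvel': [-0.001, 0.0, 0.0, 0.002, 0.0, -0.001], 'effort': [-0.001, -50.608, -29.142, -0.0, 0.004, 0.0], 'tcp_pos': [136.906, 532.377, 230.743], 'eef_rot': [[-0.968, 0.249, -0.0], [0.249, 0.968, -0.001], [0.0, -0.001, -1.0]], 'wrist_force': [-0.734, 0.198, 0.547], 'torque': [-0.009, 0.043, 0.014], 'width': 1.003}
scene [[457.0156864866187, 0.0, 316.46822227396365], [0.0, 457.0156864866187, 235.34772724362554], [0.0, 0.0, 1.0]] [1026.0, 746.0, 1003.0]
side [[449.8076113792236, 0.0, 323.52649739244777], [0.0, 449.8076113792236, 239.3940337810821], [0.0, 0.0, 1.0]] [398.0, 797.0, 897.0]
```

View pics/scene0.png

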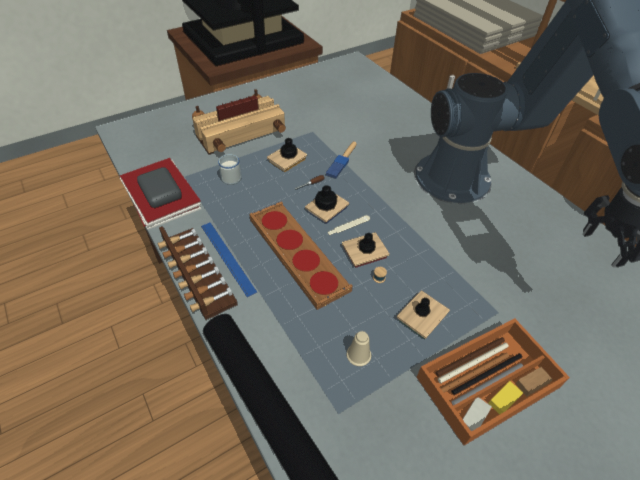

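View pics/side0.png

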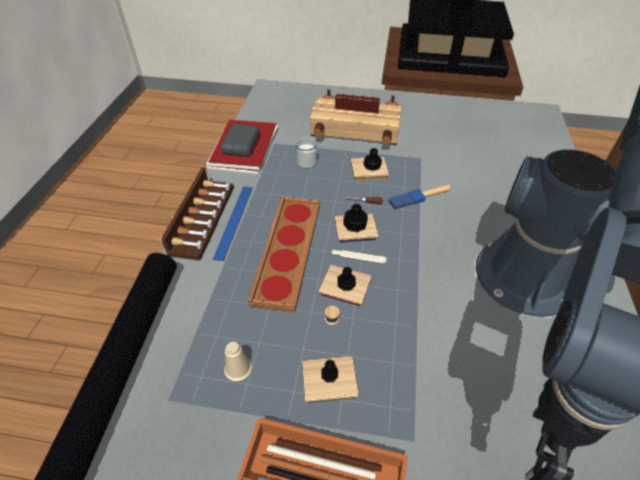

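The press stands at the robot's right (-y), so pad_d takes the largest weight. The weights appear in the side view at (373,160), (355,218), (346,279) and (329,371), and the pads run from (297,213) to (277,288). Next I measure them in 3D.

```bash
cat > h.py <<'E'
import numpy as np,cv2
def cloud(c):
    d=c["depth"];v,u=np.indices(d.shape);K=c["intrinsics"]
    P=np.stack([(u-K[0,2])/K[0,0]*d,(v-K[1,2])/K[1,1]*d,d],-1)
    return P
def world(c): return (cloud(c)-c["t"])@c["R"]
def blobs(m,mn=60):
    n,l,st,ce=cv2.connectedComponentsWithStats(m.astype(np.uint8))
    return [(l==i) for i in range(1,n) if st[i,4]>mn]
E
python3 - <<'E'
from h import *
for n in("scene","side"):
    c=dict(np.load(n+"0.npz"));W=world(c);im=c["image"].astype(int);ok=c["depth"]>0
    x,y,z=W[...,0],W[...,1],W[...,2]
    reg=ok&(x>250)&(x<800)&(y>-450)&(y<450)
    print(n,"black")
    for b in blobs(reg&(im.max(2)<50)&(z>20)):
        p=W[b];zt=np.percentile(p[:,2],98);k=p[p[:,2]>zt-19]  # knob
        print(b.sum(),"top",zt.round(1),"knob mid",((k.max(0)+k.min(0))/2).round()[:2],"ext",np.ptp(k,axis=0).round(),"all mid",((p.max(0)+p.min(0))/2).round()[:2],"ext",np.ptp(p,axis=0).round())
    print("red")
    for b in blobs(reg&(im[...,0]>110)&(im[...,1]<60)&(im[...,2]<70)&(z<40)):
        p=W[b];(cx,cy),r=cv2.minEnclosingCircle(p[:,:2].astype(np.float32));print(b.sum(),np.round([cx,cy,r],1),np.median(p,0).round(1))
    K=c["intrinsics"]
    if n=="side":
        j=W[140:166,296:318].reshape(-1,3);j=j[(j[:,2]>20)&(j[:,2]<90)];print("jar",np.median(j,0).round(),j.min(0).round(),j.max(0).round())
E
```

```text
scene black
214 top 85.4 knob mid [ 430. -357.] ext [20. 21. 21.] all mid [ 428. -358.] ext [53. 53. 58.]
371 top 92.3 knob mid [452. -87.] ext [23. 23. 21.] all mid [453. -90.] ext [61. 65. 67.]
215 top 79.6 knob mid [449. 123.] ext [19. 21. 21.] all mid [451. 121.] ext [40. 45. 61.]
173 top 74.6 knob mid [455. 363.] ext [17. 17. 20.] all mid [454. 363.] ext [31. 31. 48.]
red
236 [ 788.6 -372.9   76.5] [ 788.6 -366.3   24.5]
351 [ 617.  -116.    38.9] [ 617.1 -113.3   19.5]
394 [615.2 -25.3  38.3] [615.9 -24.2  19.5]
444 [615.1  66.4  38.1] [615.   66.4  19.2]
505 [613.3 156.   38.1] [614.  155.9  19.4]
side black
235 top 85.9 knob mid [ 427. -354.] ext [19. 16. 21.] all mid [ 427. -354.] ext [49. 47. 61.]
443 top 91.9 knob mid [450. -87.] ext [27. 24. 21.] all mid [450. -83.] ext [59. 53. 68.]
265 top 80.6 knob mid [447. 124.] ext [21. 19. 19.] all mid [448. 127.] ext [40. 35. 53.]
235 top 75.0 knob mid [451. 364.] ext [18. 17. 20.] all mid [452. 365.] ext [31. 31. 45.]
red
183 [ 784.3 -372.2   75.8] [ 788.5 -365.4   25.2]
336 [ 616.8 -112.6   37.9] [ 617.5 -112.    20.1]
403 [616.3 -24.4  37.9] [616.7 -23.1  20.1]
467 [615.3  65.9  37.1] [615.6  66.5  20.2]
553 [616.1 155.7  37.4] [614.5 156.9  20.1]
jar [ 637. -349.   55.] [ 606. -409.   20.] [ 671. -334.   82.]
```

>>> carry_out:
  motion:
    - [-3.5, -0.85, 0, -0.1, 100]
    - [-7, -1.7, 1, -0.2, 100]
    - [-10.5, -2.6, 2, -0.252, 100]
    - [-14, -3.4, 3, -0.252, 100]
    - [-17.5, -4.3, 4, -0.252, 100]
    - [-21, -5.1, 5, -0.252, 80]
    - [-24.5, -6, 6, -0.252, 80]
    - [-28, -6.8, 7, -0.252, 70]
    - [-31.5, -7.7, 8, -0.252, 60]
    - [-34.7, -8.5, 9, -0.252, 60]
    - [-34.7, -8.5, 9, -0.252, 60]
    - [-34.7, -8.5, 9, -0.252, 60]
  newtons: 50

```text
time_s: 1.1
tcp_pos: [452.5, 362.3, 139.9]
eef_rot: [[-1.0, 0.002, -0.002], [0.002, 1.0, -0.002], [0.002, -0.002, -1.0]]
wrist_force: [-1.3, 0.1, -0.0]
width: 0.597
```

```bash
cat >> h.py <<'E'
def wristworld(bot):
    s=bot.read_state();c=bot.camera("wrist");P=cloud(c);H=c["hand_eye"]
    T=P@H[:3,:3].T+H[:3,3];return s,c,T@s["eef_rot"].T+s["tcp_pos"]
E
python3 - <<'E'
from h import *
from bench import bot
s,c,W=wristworld(bot);print(s["tcp_pos"],s["eef_rot"].round(3),s["time_s"])
cv2.imwrite("pics/w1.png",c["image"][:,:,::-1])
im=c["image"].astype(int);ok=c["depth"]>0
for b in blobs(ok&(im.max(2)<60)&(abs(W[...,0]-452)<45)&(abs(W[...,1]-363)<45)&(W[...,2]<100)):
    p=W[b];print(len(p),p.min(0).round(),p.max(0).round());k=p[p[:,2]>p[:,2].max()-19];print(k.min(0).round(),k.max(0).round())
E
```

```text
[452.47251367 362.34435624 139.86354692] [[-1.     0.002 -0.002]
 [ 0.002  1.    -0.002]
 [ 0.002 -0.002 -1.   ]] 1.1
2067 [433. 343.  26.] [464. 379.  74.]
[441. 351.  55.] [462. 372.  74.]
```

View pics/w1.png

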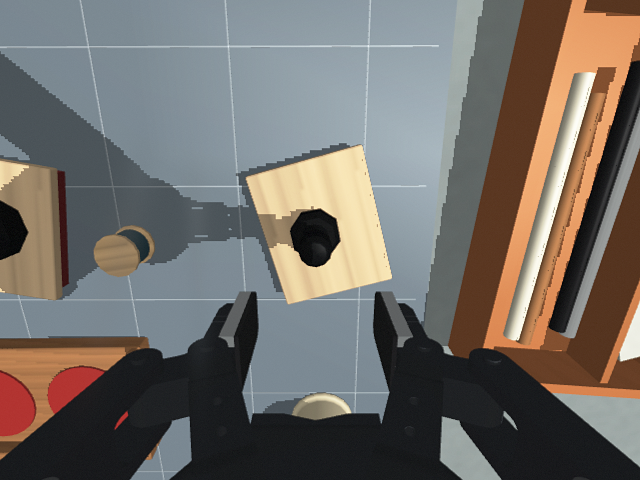

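The wrist view shows the knob centred in front of the fingers at about (315,245), which is world (452,361.5). Going down to grip.

>>> carry_out:
  motion:
    - [0, 0, 3, 0, 60]
    - [0, 0, 6, 0, 60]
    - [0, -0.1, 8.5, 0, 60]
    - [0, -0.1, 9.6, 0, 60]
    - [0, -0.1, 9.6, 0, 60]
    - [0, -0.1, 9.6, 0, 60]
    - [0, -0.1, 9.6, 0, 15]
    - [0, -0.1, 9.6, 0, 10]
    - [0, -0.1, 9.6, 0, 10]
    - [0, -0.1, 9.6, 0, 10]
    - [0, -0.1, 9.6, 0, 10]
    - [0, -0.1, 9.6, 0, 10]
  newtons: 50

```text
time_s: 2.15
tcp_pos: [452.3, 362.5, 46.0]
eef_rot: [[-1.0, 0.001, 0.001], [0.001, 1.0, -0.0], [-0.001, -0.0, -1.0]]
wrist_force: [-1.0, -0.5, 6.9]
width: 0.235
```

>>> carry_out:
  motion:
    - [0, 0, -0.7, 0, 10]
    - [0, 0, -2, 0, 10]
    - [0, 0, -4, 0, 10]
    - [0, 0, -6, 0, 10]
    - [-2, -2.5, -7, 0, 10]
    - [-4.5, -5.7, -7, 0, 10]
    - [-7, -8.9, -7, 0, 10]
    - [-9.5, -12, -7, 0, 10]
    - [-12, -15.2, -7, 0, 10]
    - [-14.2, -18, -7, 0, 10]
    - [-16.2, -20.6, -7, 0, 10]
    - [-16.2, -20.6, -7, 0, 10]

```text
time_s: 3.15
tcp_pos: [617.3, 151.7, 117.6]
eef_rot: [[-1.0, 0.005, 0.004], [0.005, 1.0, -0.001], [-0.004, -0.001, -1.0]]
wrist_force: [0.7, 0.1, -1.6]
width: 0.233
```

Run:
```python
from h import *
from bench import bot
s,c,W=wristworld(bot);print(s["tcp_pos"],s["wrist_force"],s["width"],s["time_s"])
cv2.imwrite("pics/w2.png",c["image"][:,:,::-1])
im=c["image"].astype(int);ok=c["depth"]>0
for b in blobs(ok&(im[...,0]>110)&(im[...,1]<60)&(im[...,2]<70)&(W[...,2]<40)):
    p=W[b];(cx,cy),r=cv2.minEnclosingCircle(p[:,:2].astype(np.float32));print(b.sum(),np.round([cx,cy,r],1))
```

```text
[617.31166461 151.67106396 117.64885146] [ 0.71564172  0.14059464 -1.60085528] 0.2327088619671211 3.15
8402 [617.8 -25.4  39.4]
7183 [615.8  64.7  38.7]
928 [615.7 126.9  23.7]
```

View pics/w2.png

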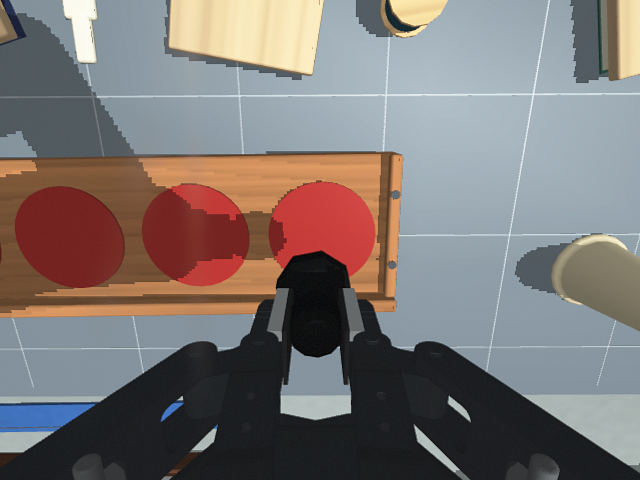

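>>> carry_out:
  motion:
    - [0.2, 0.4, 0, 0, 10]
    - [0.2, 0.4, 2, 0, 10]
    - [0.2, 0.4, 4, 0, 10]
    - [0.2, 0.4, 5.5, 0, 10]
    - [0.2, 0.4, 6.3, 0, 10]
    - [0.2, 0.4, 6.7, 0, 10]
    - [0.2, 0.4, 6.9, 0, 10]
    - [0.2, 0.4, 7.0, 0, 10]
    - [0.2, 0.4, 7.0, 0, 10]
    - [0.2, 0.4, 7.0, 0, 10]

```text
time_s: 4.03
tcp_pos: [614.1, 158.0, 48.1]
eef_rot: [[-1.0, 0.004, 0.003], [0.004, 1.0, 0.0], [-0.003, 0.0, -1.0]]
wrist_force: [-0.2, -0.3, -1.5]
width: 0.233
```

>>> carry_out:
  motion:
    - [0, -0.2, 0, 0, 10]
    - [-0.1, -0.25, 0.1, 0, 10]
    - [-0.1, -0.25, 0.2, 0, 10]
    - [-0.1, -0.25, 0.3, 0, 10]
    - [-0.1, -0.25, 0.4, 0, 10]
    - [-0.1, -0.25, 0.4, 0, 10]

```text
time_s: 4.53
tcp_pos: [615.0, 155.5, 43.8]
eef_rot: [[-1.0, 0.005, 0.003], [0.005, 1.0, 0.0], [-0.003, 0.0, -1.0]]
wrist_force: [0.1, 0.7, -1.7]
width: 0.237
```

Run:
```python
from h import *
from bench import bot
s=bot.read_state();print(s["tcp_pos"],s["wrist_force"],s["qvel"].round(3),s["time_s"])
```

```text
[614.98750435 155.50375786  43.81872978] [ 0.12773332  0.73580741 -1.71167011] [ 0.002 -0.002  0.    -0.001  0.002  0.003] 4.5333
```

>>> carry_out:
  motion:
    - [0, 0, 0.05, 0, 10]
    - [0, 0, 0.1, 0, 10]
    - [0, 0, 0.1, 0, 10]
    - [0, 0, 0.1, 0, 10]

```text
time_s: 4.87
tcp_pos: [615.2, 155.5, 43.1]
eef_rot: [[-1.0, 0.005, 0.003], [0.005, 1.0, 0.0], [-0.003, 0.0, -1.0]]
wrist_force: [-0.6, 0.6, 2.1]
width: 0.23
```

>>> carry_out:
  motion:
    - [0, 0, 0.05, 0, 10]
    - [0, 0, 0.05, 0, 50]
    - [0, 0, 0.05, 0, 60]
    - [0, 0, 0.05, 0, 60]
    - [0, 0, 0.05, 0, 60]
    - [0, 0, -1, 0, 60]
    - [0, 0, -3, 0, 60]
    - [0, 0, -6, 0, 60]
    - [0, 0, -9, 0, 60]
    - [0, 0, -9, 0, 60]

```text
time_s: 5.7
tcp_pos: [617.6, 156.0, 139.9]
eef_rot: [[-1.0, 0.004, 0.012], [0.004, 1.0, 0.002], [-0.012, 0.002, -1.0]]
wrist_force: [1.0, -0.6, 0.9]
width: 0.601
```

>>> carry_out:
  motion:
    - [3, -0.7, 0, 0, 60]
    - [6, -1.4, 0, 0, 60]
    - [9, -2.0, 0, 0, 60]
    - [12, -2.5, 0, 0, 60]
    - [15, -2.9, 0, 0, 60]
    - [16.6, -3.2, 0, 0, 60]
    - [16.6, -3.2, 0, 0, 60]
    - [16.6, -3.2, 0, 0, 60]

```text
time_s: 6.37
tcp_pos: [451.6, 124.8, 138.5]
eef_rot: [[-1.0, 0.004, 0.013], [0.004, 1.0, 0.002], [-0.013, 0.002, -1.0]]
wrist_force: [0.3, 0.7, -0.1]
width: 0.602
```

```bash
cat >> h.py <<'E'
def look(bot,cx,cy):
    s,c,W=wristworld(bot);print(s["tcp_pos"].round(1),s["qvel"].round(3),s["time_s"])
    im=c["image"].astype(int);ok=c["depth"]>0
    for b in blobs(ok&(im.max(2)<60)&(abs(W[...,0]-cx)<45)&(abs(W[...,1]-cy)<45)&(W[...,2]<100)&(W[...,2]>15)):
        p=W[b];print(len(p),p.min(0).round(1),p.max(0).round(1));k=p[p[:,2]>p[:,2].max()-19];print("knob",((k.min(0)+k.max(0))/2).round(1),np.ptp(k,axis=0).round(1))
    return c,W
E
python3 - <<'E'
from h import *
from bench import bot
c,W=look(bot,449,123.5)
cv2.imwrite("pics/w3.png",c["image"][:,:,::-1])
E
```

```text
[451.6 124.8 138.5] [-0.002  0.029 -0.043  0.    -0.001  0.001] 6.3667
3344 [423.9  93.7  21.8] [466.8 141.2  80. ]
knob [446.9 118.8  70.5] [22.9 23.  19. ]
```

View pics/w3.png

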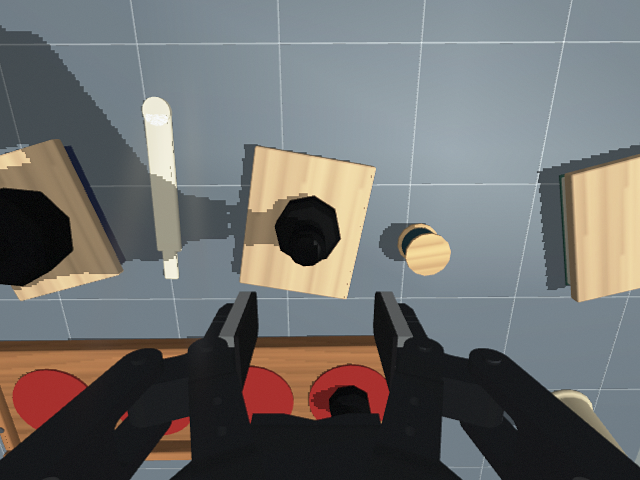

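The medium knob shows at about (310,240), slightly left of the finger centre, with nothing near the fingers. Behind it, the small weight stands on pad_a.

>>> carry_out:
  motion:
    - [0.4, -0.3, 2, 0, 60]
    - [0.5, -0.3, 5, 0, 60]
    - [0.5, -0.3, 7.5, 0, 60]
    - [0.5, -0.3, 8.5, 0, 60]
    - [0.5, -0.3, 8.9, 0, 60]
    - [0.5, -0.3, 8.9, 0, 60]
    - [0.5, -0.3, 8.9, 0, 20]
    - [0.5, -0.3, 8.9, 0, 10]
    - [0.5, -0.3, 8.9, 0, 10]
    - [0.5, -0.3, 8.9, 0, 10]
    - [0.5, -0.3, 8.9, 0, 10]
    - [0.5, -0.3, 8.9, 0, 10]
  newtons: 60

```text
time_s: 7.42
tcp_pos: [449.4, 122.1, 50.5]
eef_rot: [[-1.0, 0.004, 0.016], [0.005, 1.0, 0.002], [-0.016, 0.002, -1.0]]
wrist_force: [-0.6, -3.0, 8.0]
width: 0.257
```

>>> carry_out:
  motion:
    - [0, 0, -0.7, 0, 10]
    - [0, 0, -2, 0, 10]
    - [0, 0, -4, 0, 10]
    - [-1, 0, -6, 0, 10]
    - [-3, -0.8, -7, 0, 10]
    - [-6, -1.8, -7, 0, 10]
    - [-9, -2.9, -7, 0, 10]
    - [-12, -4, -7, 0, 10]
    - [-14.5, -5, -7, 0, 10]
    - [-16, -5.5, -7, 0, 10]
    - [-16.6, -5.6, -7, 0, 10]
    - [-16.6, -5.6, -7, 0, 10]

```text
time_s: 8.42
tcp_pos: [614.5, 65.0, 123.2]
eef_rot: [[-1.0, 0.005, 0.016], [0.005, 1.0, 0.002], [-0.016, 0.002, -1.0]]
wrist_force: [0.0, -0.7, -2.1]
width: 0.254
```

>>> carry_out:
  motion:
    - [0, 0, 0, 0, 10]

```text
time_s: 8.5
tcp_pos: [613.5, 65.4, 123.2]
eef_rot: [[-1.0, 0.005, 0.015], [0.005, 1.0, 0.003], [-0.015, 0.003, -1.0]]
wrist_force: [0.2, -0.2, -3.1]
width: 0.254
```

>>> carry_out:
  motion:
    - [-0.1, 0, 1.5, 0, 10]
    - [-0.1, 0, 3.5, 0, 10]
    - [-0.1, 0, 5.3, 0, 10]
    - [-0.1, 0, 6.4, 0, 10]
    - [-0.1, 0, 6.9, 0, 10]
    - [-0.1, 0, 7.2, 0, 10]
    - [-0.1, 0, 7.3, 0, 10]
    - [-0.1, 0, 7.4, 0, 10]
    - [-0.1, 0, 7.45, 0, 10]
    - [-0.1, 0, 7.45, 0, 10]
    - [-0.1, 0, 7.45, 0, 10]

```text
time_s: 9.42
tcp_pos: [615.9, 65.6, 49.2]
eef_rot: [[-1.0, 0.005, 0.016], [0.005, 1.0, 0.003], [-0.016, 0.003, -1.0]]
wrist_force: [0.1, 0.2, -2.8]
width: 0.261
```

>>> carry_out:
  motion:
    - [0, 0, 0.05, 0, 10]
    - [0, 0, 0.1, 0, 10]
    - [0, 0, 0.15, 0, 10]
    - [0, 0, 0.15, 0, 10]
    - [0, 0, 0.15, 0, 10]

```text
time_s: 9.83
tcp_pos: [616.0, 65.6, 47.8]
eef_rot: [[-1.0, 0.005, 0.016], [0.005, 1.0, 0.002], [-0.016, 0.003, -1.0]]
wrist_force: [-0.8, -1.1, -0.8]
width: 0.252
```

>>> carry_out:
  motion:
    - [0, 0, 0.05, 0, 10]
    - [0, 0, 0.05, 0, 50]
    - [0, 0, 0.05, 0, 60]
    - [0, 0, 0.05, 0, 60]
    - [0, 0, 0.05, 0, 60]
    - [0, 0, -1, 0, 60]
    - [0, 0, -3, 0, 60]
    - [0, 0, -6, 0, 60]
    - [0, 0, -9, 0, 60]
    - [0, 0, -10, 0, 60]
    - [0, 0, -10, 0, 60]
    - [0, 0, -10, 0, 60]

```text
time_s: 10.83
tcp_pos: [614.3, 65.3, 147.9]
eef_rot: [[-1.0, 0.005, 0.017], [0.005, 1.0, 0.003], [-0.017, 0.003, -1.0]]
wrist_force: [-0.1, 0.4, -0.5]
width: 0.6
```

>>> carry_out:
  motion:
    - [2, -1.8, 0, 0, 60]
    - [4.5, -4, 0, 0, 60]
    - [7, -6.5, 0, 0, 60]
    - [9.5, -9, 0, 0, 60]
    - [12, -11, 0, 0, 60]
    - [14.5, -13.2, 0, 0, 60]
    - [16, -14.8, 0, 0, 60]
    - [16.5, -15.1, 0, 0, 60]
    - [16.5, -15.1, 0, 0, 60]
    - [16.5, -15.1, 0, 0, 60]
    - [16.5, -15.1, 0, 0, 60]

```text
time_s: 11.75
tcp_pos: [449.1, -84.3, 144.4]
eef_rot: [[-1.0, 0.004, 0.016], [0.004, 1.0, 0.003], [-0.016, 0.003, -1.0]]
wrist_force: [0.2, -0.5, 0.6]
width: 0.6
```

Run:
```python
from h import *
from bench import bot
c,W=look(bot,451,-86)
print(bot.read_state()["eef_rot"].round(3))
cv2.imwrite("pics/w4.png",c["image"][:,:,::-1])
```

```text
[449.1 -84.3 144.4] [ 0.006  0.001 -0.001  0.     0.001 -0.003] 11.75
6804 [ 416.9 -123.6   25.9] [482.1 -60.2  92.3]
knob [449.2 -91.8  82.8] [27.4 27.6 18.9]
[[-1.     0.004  0.016]
 [ 0.004  1.     0.003]
 [-0.016  0.003 -1.   ]]
```

View pics/w4.png

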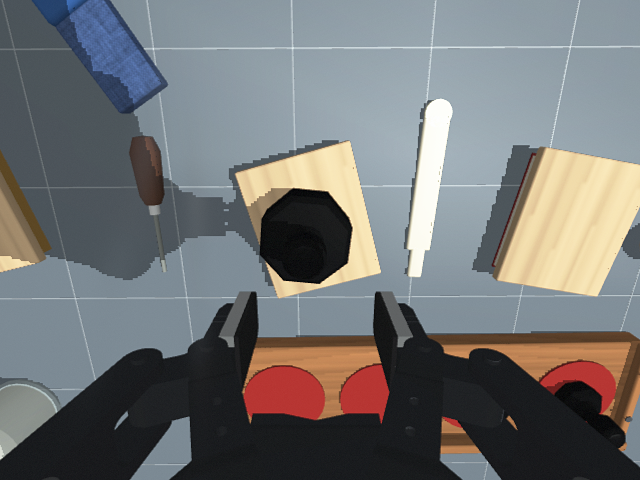

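The largest knob sits at about (307,245), some 6 mm left of the finger centre line (316).

>>> carry_out:
  motion:
    - [0.1, -0.3, 1.5, 0, 60]
    - [0.1, -0.5, 4, 0, 60]
    - [0.1, -0.5, 6.5, 0, 60]
    - [0.1, -0.5, 7.8, 0, 60]
    - [0.1, -0.5, 8.3, 0, 60]
    - [0.1, -0.5, 8.3, 0, 60]
    - [0.1, -0.5, 8.3, 0, 20]
    - [0.1, -0.5, 8.3, 0, 10]
    - [0.1, -0.5, 8.3, 0, 10]
    - [0.1, -0.5, 8.3, 0, 10]
    - [0.1, -0.5, 8.3, 0, 10]
    - [0.1, -0.5, 8.3, 0, 10]
  newtons: 80

```text
time_s: 12.8
tcp_pos: [450.5, -89.4, 62.6]
eef_rot: [[-1.0, 0.004, 0.019], [0.004, 1.0, 0.002], [-0.019, 0.002, -1.0]]
wrist_force: [-1.2, -3.1, 7.8]
width: 0.293
```

>>> carry_out:
  motion:
    - [0, 0, -0.5, 0, 10]
    - [0, 0, -1.5, 0, 10]
    - [0, 0, -3, 0, 10]
    - [-0.5, 0, -5, 0, 10]
    - [-2, -0.3, -6.5, 0, 10]
    - [-5, -0.7, -7, 0, 10]
    - [-8, -1.1, -7, 0, 10]
    - [-11, -1.5, -7, 0, 10]
    - [-14, -1.9, -7, 0, 10]
    - [-16, -2.2, -7, 0, 10]
    - [-16.6, -2.3, -7, 0, 10]
    - [-16.6, -2.3, -7, 0, 10]

```text
time_s: 13.8
tcp_pos: [615.5, -113.1, 135.5]
eef_rot: [[-1.0, 0.004, 0.018], [0.004, 1.0, 0.002], [-0.018, 0.002, -1.0]]
wrist_force: [-0.5, -0.0, -8.6]
width: 0.295
```

>>> carry_out:
  motion:
    - [0, 0, 0, 0, 10]
    - [0, 0, 0, 0, 10]

```text
time_s: 13.97
tcp_pos: [614.2, -112.7, 135.3]
eef_rot: [[-1.0, 0.004, 0.016], [0.004, 1.0, 0.003], [-0.016, 0.003, -1.0]]
wrist_force: [0.4, 0.1, -8.3]
width: 0.3
```

>>> carry_out:
  motion:
    - [-0.15, 0, 1.5, 0, 10]
    - [-0.15, 0, 3.5, 0, 10]
    - [-0.15, 0, 5.3, 0, 10]
    - [-0.15, 0, 6.4, 0, 10]
    - [-0.15, 0, 6.9, 0, 10]
    - [-0.15, 0, 7.2, 0, 10]
    - [-0.15, 0, 7.3, 0, 10]
    - [-0.15, 0, 7.4, 0, 10]
    - [-0.15, 0, 7.45, 0, 10]
    - [-0.15, 0, 7.5, 0, 10]
    - [-0.15, 0, 7.5, 0, 10]
    - [-0.15, 0, 7.5, 0, 10]

```text
time_s: 14.97
tcp_pos: [617.0, -112.5, 60.6]
eef_rot: [[-1.0, 0.004, 0.017], [0.004, 1.0, 0.003], [-0.017, 0.003, -1.0]]
wrist_force: [-0.4, -0.4, -8.9]
width: 0.299
```

>>> carry_out:
  motion:
    - [0, 0, 0.05, 0, 10]
    - [0, 0, 0.1, 0, 10]
    - [0, 0, 0.15, 0, 10]
    - [0, 0, 0.15, 0, 10]
    - [0, 0, 0.15, 0, 10]

```text
time_s: 15.38
tcp_pos: [617.4, -112.7, 59.8]
eef_rot: [[-1.0, 0.004, 0.018], [0.004, 1.0, 0.002], [-0.018, 0.002, -1.0]]
wrist_force: [-1.2, -0.6, 0.5]
width: 0.298
```

>>> carry_out:
  motion:
    - [0, 0, 0.05, 0, 10]
    - [0, 0, 0.05, 0, 50]
    - [0, 0, 0.05, 0, 60]
    - [0, 0, 0.05, 0, 60]
    - [0, 0, 0.05, 0, 60]
    - [0, 0, -1, 0, 60]
    - [0, 0, -3, 0, 60]
    - [0, 0, -6, 0, 60]
    - [0, 0, -8, 0, 60]
    - [0, 0, -9, 0, 60]
    - [0, 0, -9, 0, 60]
    - [0, 0, -9, 0, 60]

```text
time_s: 16.38
tcp_pos: [615.7, -112.9, 149.6]
eef_rot: [[-1.0, 0.004, 0.018], [0.004, 1.0, 0.002], [-0.018, 0.002, -1.0]]
wrist_force: [-0.1, 0.5, -0.4]
width: 0.6
```

>>> carry_out:
  motion:
    - [2, -2.4, 0, 0, 60]
    - [4.2, -5.4, 0, 0, 60]
    - [6.5, -8.4, 0, 0, 60]
    - [8.8, -11.4, 0, 0, 60]
    - [11, -14.4, 0, 0, 60]
    - [13.3, -17.4, 0, 0, 60]
    - [15.6, -20.4, 0, 0, 60]
    - [17.5, -23, 0, 0, 60]
    - [18.7, -24.3, 0, 0, 60]
    - [18.7, -24.3, 0, 0, 60]
    - [18.7, -24.3, 0, 0, 60]
    - [18.7, -24.3, 0, 0, 60]

```text
time_s: 17.38
tcp_pos: [427.9, -354.3, 144.8]
eef_rot: [[-1.0, 0.004, 0.017], [0.004, 1.0, 0.004], [-0.017, 0.004, -1.0]]
wrist_force: [-0.2, 0.3, 0.3]
width: 0.599
```

Run:
```python
from h import *
from bench import bot
c,W=look(bot,429,-356)
cv2.imwrite("pics/w5.png",c["image"][:,:,::-1])
d=dict(np.load("side0.npz"));V=world(d);m=(d["depth"]>0)&(V[...,2]>60)&(V[...,2]<140)&(abs(V[...,0]-430)<120)&(V[...,1]<-385)&(V[...,1]>-700)
print("press +y edge",np.percentile(V[m][:,1],[50,98,100]).round())
```

```text
[ 427.9 -354.3  144.8] [ 0.018 -0.006 -0.006 -0.003  0.    -0.001] 17.3833
4741 [ 397.2 -391.3   25.6] [ 454.3 -335.8   86.4]
knob [ 425.9 -363.    76.9] [25.4 24.8 19. ]
press +y edge [-561. -505. -466.]
```

View pics/w5.png

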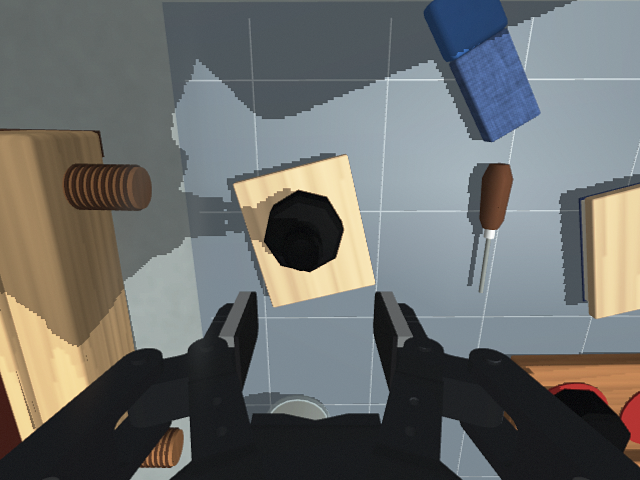

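The large knob is at about (303,245), 7–8 mm left of centre. The press screws are well clear of the fingers.

>>> carry_out:
  motion:
    - [0.2, -0.3, 1.5, 0, 60]
    - [0.2, -0.6, 4, 0, 60]
    - [0.2, -0.6, 6.5, 0, 60]
    - [0.2, -0.6, 8, 0, 60]
    - [0.2, -0.6, 8.8, 0, 60]
    - [0.2, -0.6, 8.9, 0, 60]
    - [0.2, -0.6, 8.9, 0, 20]
    - [0.2, -0.6, 8.9, 0, 10]
    - [0.2, -0.6, 8.9, 0, 10]
    - [0.2, -0.6, 8.9, 0, 10]
    - [0.2, -0.6, 8.9, 0, 10]
    - [0.2, -0.6, 8.9, 0, 10]
  newtons: 70

```text
time_s: 18.43
tcp_pos: [428.5, -360.7, 57.3]
eef_rot: [[-1.0, 0.003, 0.019], [0.003, 1.0, 0.001], [-0.019, 0.001, -1.0]]
wrist_force: [1.5, -2.6, 7.0]
width: 0.277
```

>>> carry_out:
  motion:
    - [0, 0, -0.5, 0, 10]
    - [0, 0, -1.5, 0, 10]
    - [0, 0, -3, 0, 10]
    - [0, 0, -5, 0, 10]
    - [0, 0, -7.5, 0, 10]
    - [0, 0, -9, 0, 10]
    - [0, 0, -9.5, 0, 10]
    - [0, 0, -9.5, 0, 10]
    - [0, 0, -9.5, 0, 10]

```text
time_s: 19.18
tcp_pos: [426.2, -360.3, 151.6]
eef_rot: [[-1.0, 0.003, 0.018], [0.003, 1.0, 0.002], [-0.018, 0.002, -1.0]]
wrist_force: [-1.2, -0.1, -6.6]
width: 0.278
```

>>> carry_out:
  motion:
    - [-0.8, 1.4, 0, 0, 10]
    - [-2.4, 4.4, 0, 0, 10]
    - [-4.2, 7.5, 0, 0, 10]
    - [-6, 10.8, 0, 0, 10]
    - [-7.8, 14, 0, 0, 10]
    - [-9.6, 17.3, 0, 0, 10]
    - [-11.4, 20.6, 0, 0, 10]
    - [-13.2, 23.8, 0, 0, 10]
    - [-15, 27, 0, 0, 10]
    - [-16.8, 30, 0, 0, 10]
    - [-18.2, 32.6, 0, 0, 10]
    - [-18.9, 33.6, 0, 0, 10]

```text
time_s: 20.18
tcp_pos: [616.6, -21.3, 154.1]
eef_rot: [[-1.0, 0.001, 0.016], [0.001, 1.0, 0.003], [-0.016, 0.003, -1.0]]
wrist_force: [-0.8, -0.1, -5.9]
width: 0.275
```

>>> carry_out:
  motion:
    - [0, 0, 0, 0, 10]
    - [0, 0, 0, 0, 10]
    - [0, 0, 0, 0, 10]

```text
time_s: 20.43
tcp_pos: [615.6, -22.0, 152.9]
eef_rot: [[-1.0, 0.001, 0.014], [0.001, 1.0, 0.003], [-0.014, 0.003, -1.0]]
wrist_force: [0.4, -0.8, -6.0]
width: 0.275
```

>>> carry_out:
  motion:
    - [0, -0.2, 1.5, 0, 10]
    - [0.05, -0.27, 4, 0, 10]
    - [0.05, -0.27, 6.5, 0, 10]
    - [0.05, -0.27, 8, 0, 10]
    - [0.05, -0.27, 8.8, 0, 10]
    - [0.05, -0.27, 9.2, 0, 10]
    - [0.05, -0.27, 9.4, 0, 10]
    - [0.05, -0.27, 9.55, 0, 10]
    - [0.05, -0.27, 9.65, 0, 10]
    - [0.05, -0.27, 9.7, 0, 10]
    - [0.05, -0.27, 9.7, 0, 10]
    - [0.05, -0.27, 9.7, 0, 10]

```text
time_s: 21.43
tcp_pos: [616.7, -24.4, 56.3]
eef_rot: [[-1.0, 0.001, 0.014], [0.001, 1.0, 0.003], [-0.014, 0.003, -1.0]]
wrist_force: [-0.3, -0.7, -6.7]
width: 0.274
```

>>> carry_out:
  motion:
    - [0, 0, 0.05, 0, 10]
    - [0, 0, 0.1, 0, 10]
    - [0, 0, 0.15, 0, 10]
    - [0, 0, 0.2, 0, 10]
    - [0, 0, 0.22, 0, 10]
    - [0, 0, 0.22, 0, 10]

```text
time_s: 21.93
tcp_pos: [616.9, -24.4, 54.5]
eef_rot: [[-1.0, 0.001, 0.015], [0.001, 1.0, 0.003], [-0.015, 0.003, -1.0]]
wrist_force: [-1.1, -0.1, -0.1]
width: 0.276
```

Contact. Next I release, lift straight up, then back off toward the robot so the rack is in view.

>>> carry_out:
  motion:
    - [0, 0, 0.05, 0, 10]
    - [0, 0, 0.05, 0, 45]
    - [0, 0, 0.05, 0, 55]
    - [0, 0, 0.05, 0, 55]
    - [0, 0, 0.05, 0, 55]
    - [0, 0, -1, 0, 55]
    - [0, 0, -3, 0, 55]
    - [0, 0, -6, 0, 55]
    - [0, 0, -8, 0, 55]
    - [0, 0, -10, 0, 55]
    - [0, 0, -10, 0, 55]
    - [0, 0, -10, 0, 55]

```text
time_s: 22.93
tcp_pos: [616.0, -24.7, 156.1]
eef_rot: [[-1.0, 0.001, 0.018], [0.001, 1.0, 0.003], [-0.018, 0.003, -1.0]]
wrist_force: [0.4, 0.9, -0.0]
width: 0.552
```

>>> carry_out:
  motion:
    - [2, 0, -2, 0, 55]
    - [5, 0, -4, 0, 55]
    - [8, 0, -6, 0, 55]
    - [11, 0, -8, 0, 55]
    - [14, 0, -10, 0, 55]
    - [17, 0, -12, 0, 55]
    - [20, 0, -14, 0, 55]
    - [22, 0, -15, 0, 55]
    - [22, 0, -15, 0, 55]
    - [22, 0, -15, 0, 55]

```text
time_s: 23.77
tcp_pos: [393.1, -24.9, 302.3]
eef_rot: [[-1.0, 0.001, 0.019], [0.001, 1.0, 0.003], [-0.019, 0.003, -1.0]]
wrist_force: [0.6, -0.8, -0.5]
width: 0.546
```

Run:
```python
from h import *
from bench import bot
out=[]
for n in("scene","side"):
    c=bot.camera(n);W=world(c);im=c["image"].astype(int);ok=c["depth"]>0;x,y,z=W[...,0],W[...,1],W[...,2]
    crop=c["image"][185:320,230:370] if n=="scene" else c["image"][185:320,235:375]
    out.append(cv2.resize(crop,None,fx=2.8,fy=2.8,interpolation=cv2.INTER_CUBIC))
    reg=ok&(x>560)&(x<680)&(y>-180)&(y<220)
    print(n)
    for b in blobs(reg&(im.max(2)<50)&(z>22)):
        p=W[b];zt=np.percentile(p[:,2],98);k=p[p[:,2]>zt-19]
        i=round((156-np.median(k[:,1]))/90);print("abcd"[i],"top",zt.round(1),"knob",((k.max(0)+k.min(0))/2).round(1)[:2])
    if n=="side":
        j=W[140:166,296:318].reshape(-1,3);j=j[(j[:,2]>20)&(j[:,2]<90)];print("jar",np.median(j,0).round(),j.min(0).round(),j.max(0).round())
cv2.imwrite("pics/fin.png",np.hstack(out)[:,:,::-1])
```

```text
scene
d top 88.3 knob [ 617.3 -110.9]
c top 82.7 knob [615.8 -22.6]
b top 77.9 knob [615.6  66.1]
a top 70.9 knob [615.7 157.3]
side
d top 88.3 knob [614.9 -66.4]
b top 77.7 knob [612.2  68.5]
a top 72.0 knob [612.8 158.6]
jar [ 637. -350.   55.] [ 607. -407.   20.] [ 671. -334.   83.]
```

View pics/fin.png

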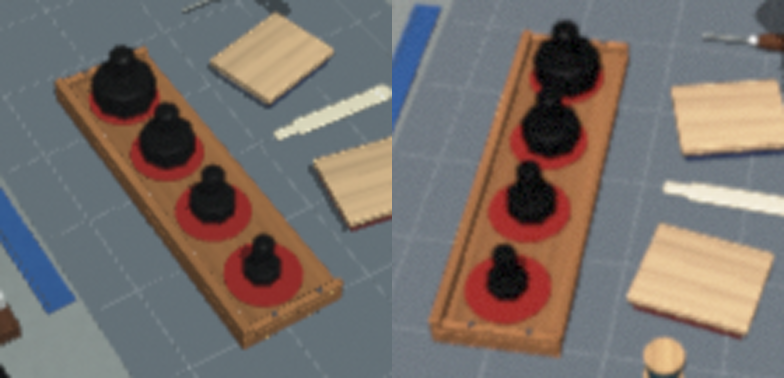

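All four weights stand upright on their pads, in size order, within about 2–3 mm of the centres. The jar has not moved and the gripper is clear.

```bash
python3 -c "
from bench import bot
print(bot.close_job())"
```

```text
the job is handed in; nothing more can be done
None
```

All four weights now stand upright on the red pads, in size order. The screw press is on the robot's right, so the largest is on pad_d, then large on pad_c, medium on pad_b and small on pad_a. Each was gripped by its knob and lowered until the wrist force showed contact before I released it. The job took about 24 s of the 96 s allowed.

**Last checks:**
- **Position:** in the scene camera, each knob is within about 2–4 mm of its pad centre. Heights match weights standing upright on the felt.
- **Jar and gripper:** the jar reads the same position as before, and the gripper finished clear of everything.
- **Side camera:** it agreed for pads a and b, to 3–4 mm. It merged the weights on pads c and d into one blob, so it gave no separate position for them; in the picture both look upright and centred.
- **Small disagreements:** on the way, the wrist camera placed the knobs 2–7 mm to the right (-y) of the fixed cameras' readings, so I aimed in between. The tool also drifted to a tilt of about 1°, with no visible effect on the placing.

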